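Mark the laundry tag with the spring punch

TASK

Take the red automatic spring punch out of its stand, put its nose down through the brass guide bush of the jig onto the tag, and press it straight down until its spring trips with a snap, then stop: never ram it on against its hard stop, and do not let it trip anywhere else. Afterwards set the punch back upright in its stand, shoulder resting on the plate, and leave the other things where they are.

Things in the scene. Friction and masses are not known exactly. Their poses are not given: they have to be found in the camera images.
- punch: automatic spring punch upright in its stand, 140 mm long, about 0.2 kg. Origin on its axis at the underside of its steel shoulder (30 mm diameter, z 0 to +8 mm; fingertips may bear on it to press down); z runs along the axis from tip to cap. Below: sleeve, 16 mm diameter, down to z -30 mm, its last 6 mm tapered; then the sprung nose pin, 7 mm diameter, down to a blunt cone tip at z -72 mm
- punch_grip (a point): middle of the red ribbed rubber barrel, where to grip: round, 20 mm diameter, from 8 to 58 mm above the punch's origin (this point is at +33 mm), then a steel cap to +68 mm
- punch_tip (a point): point of the nose, 72 mm below the punch's origin when relaxed. Pushed in, the nose first gives at about 3 N; the force climbs to about 12 to 14 N at 7 mm of travel, where the punch trips: by 8.5 mm the force has fallen to about 5 N, and it stays at 5 to 6 N until the hard stop at 12.5 mm. The nose springs out again when unloaded
- jig: marking jig fixed to the board: grey base 100x110x12 mm, two aluminium cheeks with a bridge 50x98 mm (98 along jig y), its top 50 mm high, and a brass guide bush through its middle. Under the bush a round brass laundry tag, 38 mm diameter, lies on an anvil of adjustable height. Origin at the centre of its underside, z up
- bush_mouth (a point): centre of the bush's upper rim, 56 mm above the board. The mouth is a funnel, 17 mm wide at the rim and 11 mm wide 5 mm down, then a straight 11 mm bore to 14 mm below the rim. The tag's top lies 14 to 26 mm below the rim, set anew each time: it is not measured and must be felt for with the punch
- stand: punch stand fixed to the board: blue top plate 70x70x12 mm on four posts over a dark base 90x90x6 mm. Origin at the centre of its underside, z up; the four bolt heads on the plate are only 2 mm high
- stand_seat (a point): centre of the 19 mm through hole in the stand's top plate, on the plate's upper face, 85 mm above the board. The punch hangs in it with its shoulder resting on the plate: then the punch's origin is at this point (play about 1.5 mm)
- masking_tape: bystander: roll of beige masking tape lying flat, 100 mm across, 25 mm high; origin at the centre of its underside
- thread_box: bystander: brown cardboard thread box, 45x70x33 mm; origin at the centre of its underside
- thread_reel_2: bystander: reel of pale thread standing up, 35 mm across, 46 mm high; origin at the centre of its underside
- white_jar: bystander: white jar, 70 mm across, 57 mm high; origin at the centre of its underside
- marker_pen: bystander: black marker pen with a red cap, lying down, 18x125x18 mm; origin at the centre of its underside
- thimble: bystander: steel thimble, 20 mm across, 22 mm high; origin at the centre of its underside
- scissors: bystander: scissors with blue handles lying flat, 87x199x9 mm; origin at the centre of its underside
Mind the look-alikes: they are no part of the job. Leave any purple look-alike of the jig alone.

How it is judged:
By the outcome, as a careful person would: the job done as asked, in the order asked, and still so for the second after the job is handed in, with the robot touching nothing.
It also fails if it takes over 61 s, if anything falls off the work surface, if the arm or the gripper's body presses on something with over 40 N, if the wrist force passes 120 N, or if a joint passes its speed limit or range.

ROBOT

A 7-joint arm with a two-finger parallel gripper is mounted at the origin on a cart in front of the work surface, level with it; the furniture and walls round the work are solid. World frame = base frame: x ahead of the robot, y to its left, z up, the work surface at z = 0. Lengths are in m, angles in rad, forces in N, time in s.
With the tool pointing down it reaches from about 0.4 to 0.925 m from the base axis. Payload 5.6 kg.
Tool frame: the origin (TCP) lies midway between the tips of the shut fingers; the grasp point (between the pads) lies 19 mm behind it; z points along the fingers, y is the direction in which the jaws open and shut (so a half turn about z gives the same grasp; the last joint's range is limited). The gripper opens to 85 mm and grips with 20 to 120 N. Pads are 22 mm wide; open, the fingers measure 114 mm over their backs; the gripper's body (76 mm by 85 mm) begins 54 mm behind the grasp point. The pads swing forward as they close: fully open they stand 13 mm farther back than shut.
Start: joints at [1.218, 0.468, -0.012, 1.603, 0.006, 1.071, -0.056], TCP at [0.198, -0.619, 0.204] pointing down, gripper open.
Joint ranges: [-2.53, 2.53], [-0.31, 2.02], [-1.57, 1.55], [0.28, 2.44], [-1.29, 4.43], [0.15, 1.84], [-2.92, 2.92]. Speed limits (rad/s): [2.57, 2.57, 3.14, 3.14, 3.14, 3.14, 3.14].

INTERFACE

Orientations are given as a unit quaternion [w, x, y, z].
In Python, from station import arm gives the robot as it stands. The module is installed in compiled form; this text tells all that it offers.
- The arm moves only by the tool carry_out, never from a script. Its argument "motion" is one flat list of numbers, 5 for each row, row after row: the opening in per cent of the stroke, from 0 (shut) to 100 (fully open), then the shift along the tool's x, y, z in m, then the turn about the tool's z in degrees. In form: [grip, dx, dy, dz, spin, grip, dx, dy, dz, spin, ...]. A call has 1 to 10 rows; each row is the pose to reach, as a shift and turn from the pose measured when the call began, along the tool's axes at that moment; what a row does not reach only later rows make up. A row lasts 1/10 s, in which the tool goes at most 50 mm and 8.59 degrees, less where a joint would pass 70% of its speed; a pose out of reach is approached as far as the arm can. A call with a gripper value outside its range is refused whole. The fingers move at their own pace and stop on an object; "squeeze" is the grip in N (left out, the last holds). Time passes only in rows, so rows that repeat a pose let the fingers close. It gives the time, the measured TCP pose, the force and the opening at its end, in the units of the state.
- arm.get_obs(): the state, without advancing time (a new reading comes with each control period).
- arm.snapshot(name): name is "scene" or "side" or "wrist"; returns a dict with "img" (420x560x3 uint8, red, green, blue), "fovy" (degrees; the focal length in pixels is half the picture's height over the tangent of half this angle, whatever the lens; pixels are square), "cx", "cy" (the principal point, pixels), "camera_from_world" (4x4, takes a point from world to camera coordinates). Camera axes: x right, y down, z forward; pixel columns grow to the right and rows downward; lengths in m; the calibration is good to about 2 mm. A picture is of the moment at which its call begins. There is no depth.
- arm.job_done(): hands the job in, once; it reports no verdict.
The state is a dict: "t": time; "qpos": joint angles; "dq": joint speeds; "joint_efforts": joint torques, N m; "tcp_pos": TCP position; "orientation": TCP orientation; "wrist_force": force on the tool from outside, world axes, zero at the start; "torque": the same for the moment, N m; "grip_width": opening from 0.0 (shut) to 1.0 (fully open).
Only numpy, scipy, OpenCV 4.12 (cv2) and the standard library are available. Lean on these libraries where they do the work, as an engineer would, in place of code of your own. Each camera call takes 0.05 s, during which the arm holds its last target.

## Working session

There is one attempt and no reset: what is moved stays moved. The work goes in short steps, Python scripts to look and compute and a tool call to move; the robot and the scene stay as the last step left them, time stands still between calls to the robot, and variables do not carry over. Pictures are saved under pics/ and viewed, and the job is handed in when it is done.

Besides the shell and the picture viewer there is one more tool, called after "Emit:" by a JSON object that holds its "fn" and its "kwargs". carry_out: Moves the arm, as the interface text tells. Its arguments: {"type":"object","properties":{"motion":{"type":"array"},"squeeze":{"type":"number"}},"required":["motion"]}

```bash
mkdir -p pics; cat > h.py <<'E'
import numpy as np, cv2
from station import arm
def snap(n,f):
    s=arm.snapshot(n); cv2.imwrite('pics/'+f,cv2.cvtColor(s['img'],cv2.COLOR_RGB2BGR))
    np.savez('pics/'+f+'.npz',**{k:np.array(v) for k,v in s.items()}); return s
def K(s):
    f=s['img'].shape[0]/2/np.tan(np.radians(float(s['fovy']))/2); return f,float(s['cx']),float(s['cy'])
def ray(s,u,v):
    f,cx,cy=K(s);T=np.array(s['camera_from_world']);R=T[:3,:3];c=-R.T@T[:3,3]
    d=R.T@np.array([(u-cx)/f,(v-cy)/f,1]);return c,d
def atz(s,u,v,z):
    c,d=ray(s,u,v);return c+d*(z-c[2])/d[2]
def proj(s,p):
    f,cx,cy=K(s);T=np.array(s['camera_from_world']);q=T[:3,:3]@np.array(p)+T[:3,3];return np.array([f*q[0]/q[2]+cx,f*q[1]/q[2]+cy])
def load(f): return dict(np.load('pics/'+f+'.npz'))
def tri(obs):
    A=np.zeros((3,3));b=np.zeros(3)
    for s,u,v in obs:
        c,d=ray(s,u,v);d/=np.linalg.norm(d);P=np.eye(3)-np.outer(d,d);A+=P;b+=P@c
    return np.linalg.solve(A,b)
E
python3 - <<'E'
from h import *
for n in('scene','side','wrist'):
    s=snap(n,n+'0.png');print(n,s['fovy'],s['cx'],s['cy'],ray(s,280,210))
print(arm.get_obs())
E
```

```text
scene 43.53887714945112 275.7537406416432 204.10347233222262 (array([-0.36309076, -0.73744454,  0.80866666]), array([ 0.60289912,  0.62089055, -0.50119709]))
side 55.83654893722015 278.14214698454316 210.1007675677288 (array([-0.09513289,  1.18184664,  0.90477528]), array([ 0.43937586, -0.69435158, -0.56995331]))
wrist 64.79677597220655 282.27959883927656 200.80149038697817 (array([ 0.27264578, -0.5958228 ,  0.37422284]), array([-0.31613443, -0.0929011 , -0.94458906]))
{'t': 0.15, 'qpos': array([ 1.21801115,  0.46822753, -0.0116209 ,  1.60339682,  0.00601581,
        1.07141788, -0.05631105]), 'dq': array([ 6.19552002e-04, -3.20740918e-03, -2.44416172e-03, -3.73883585e-03,
       -7.40883451e-04, -7.06074056e-05, -8.39784298e-05]), 'joint_efforts': array([ 1.03059167e-03, -5.32797217e+01,  2.16470717e-02, -2.51554120e+01,
        1.15069133e-02,  5.59467109e-03, -2.11434207e-05]), 'tcp_pos': array([ 0.19795654, -0.6186315 ,  0.20332936]), 'orientation': array([-6.88294220e-04,  9.88031909e-01,  1.54248004e-01, -1.64221030e-04]), 'wrist_force': array([-0.63394623, -0.15058441, -0.22731864]), 'torque': array([ 0.03881496, -0.06633817,  0.02001124]), 'grip_width': 1.0003620675342733}
```

View pics/scene0.png

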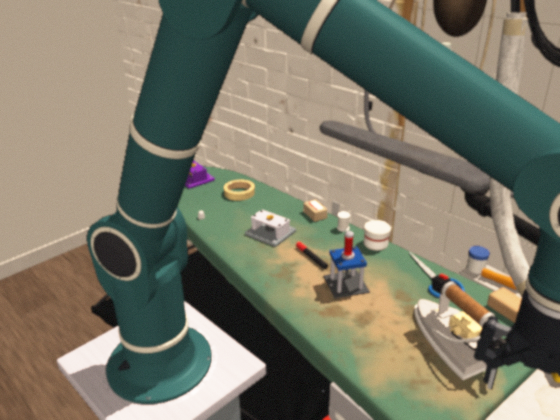

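View pics/side0.png

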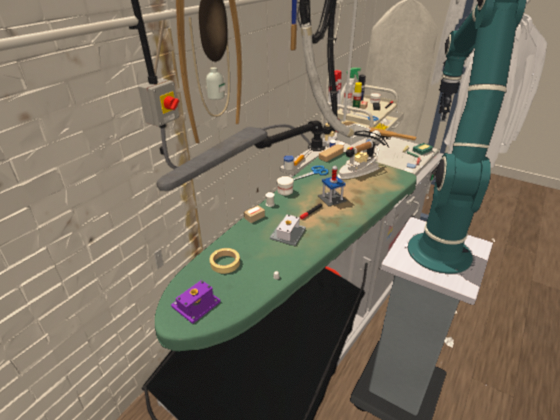

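View pics/wrist0.png

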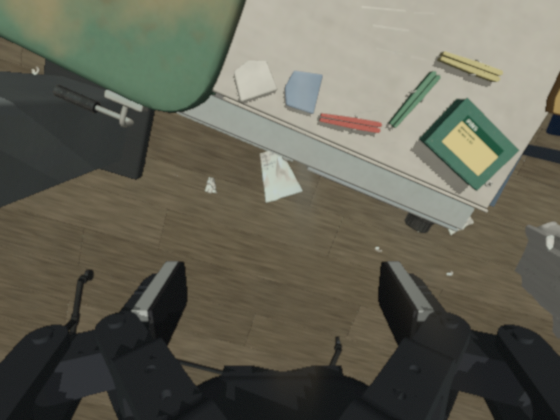

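```bash
python3 - <<'E'
from h import *
a=load('scene0.png');b=load('side0.png')
def crop(s,x,y,w,h,k):
    return cv2.resize(cv2.cvtColor(s['img'][y:y+h,x:x+w],cv2.COLOR_RGB2BGR),None,fx=k,fy=k,interpolation=cv2.INTER_CUBIC)
cv2.imwrite('pics/c1.png',np.hstack([crop(a,320,215,65,90,6),crop(a,240,200,65,90,6)]))
cv2.imwrite('pics/c2.png',np.hstack([crop(b,310,155,50,60,8),crop(b,265,200,50,60,8)]))
E
```

```text
(no output)
```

View pics/c1.png

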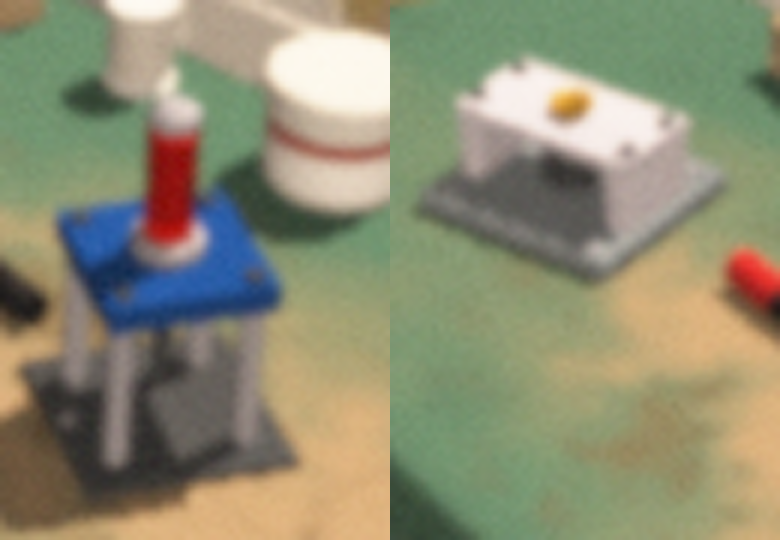

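View pics/c2.png

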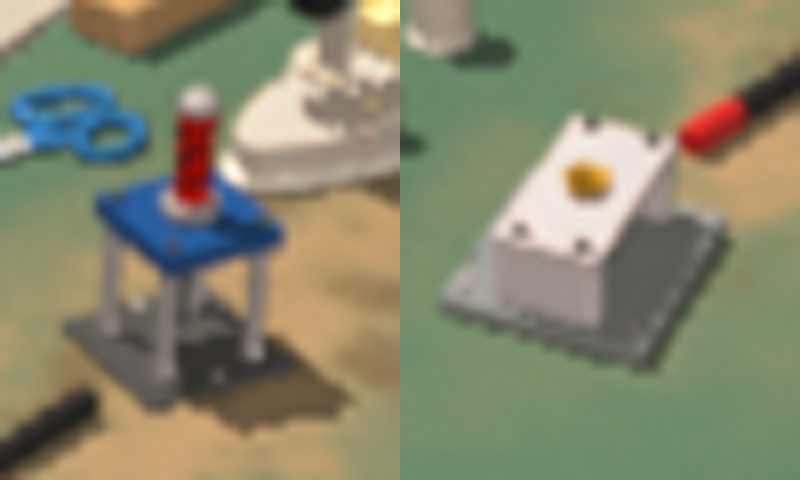

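```bash
python3 - <<'E'
from h import *
a=load('scene0.png');b=load('side0.png')
for n,p,q,z in [('cap',(349.7,232.5),(335,168),.150),('should',(348.3,255.5),(333.8,180.6),.09),('bush',(270,217.3),(288.5,222.2),.056)]:
    print(n,atz(a,*p,z),atz(b,*q,z),tri([(a,*p),(b,*q)]))
E
```

```text
cap [ 0.46900319 -0.11128103  0.15      ] [ 0.458593   -0.09872379  0.15      ] [ 0.46636127 -0.1104606   0.14659372]
should [ 0.46359458 -0.1154865   0.09      ] [ 0.46059181 -0.10255498  0.09      ] [ 0.46607464 -0.11233028  0.08531052]
bush [0.49431358 0.18599992 0.056     ] [0.4921754  0.19659242 0.056     ] [0.49694759 0.19023629 0.0517095 ]
```

```bash
python3 - <<'E'
from h import *
a=load('scene0.png');b=load('side0.png')
print('tip',tri([(a,322,127),(b,165,185)]),'knuckle',tri([(a,480,193),(b,318,127)]))
print('iron',atz(a,450,330,.05),atz(b,360,162,.05),'iron top',tri([(a,440,283),(b,352,152)]))
o=arm.get_obs()
from scipy.spatial.transform import Rotation as R
q=o['orientation'];M=R.from_quat(q[[1,2,3,0]]).as_matrix();print(M)
w=load('wrist0.png');T=w['camera_from_world'];c=-T[:3,:3].T@T[:3,3]
print('cam in tool',M.T@(c-o['tcp_pos']), T[:3,:3]@M)
E
```

```text
tip [0.91319506 0.36559598 0.16039452] knuckle [ 0.65799108 -0.30591099  0.22849938]
iron [ 0.44865807 -0.39583604  0.05      ] [ 0.46008569 -0.38080494  0.05      ] iron top [ 0.48898747 -0.33758563  0.11362651]
[[ 9.52415053e-01  3.04803673e-01 -5.36847254e-04]
 [ 3.04804125e-01 -9.52414159e-01  1.30945177e-03]
 [-1.12175216e-04 -1.41077484e-03 -9.99998999e-01]]
cam in tool [ 0.07806817  0.00080113 -0.17090354] [[-1.35608468e-03  9.99998732e-01 -8.35318790e-04]
 [-9.53046742e-01 -1.54536468e-03 -3.02819286e-01]
 [-3.02820192e-01  3.85449258e-04  9.53047629e-01]]
```

Emit:
{"fn": "carry_out", "kwargs": {"motion": [100,0,0,-0.05,0,100,0.03,-0.03,-0.09,0,100,0.065,-0.065,-0.12,0,100,0.1,-0.1,-0.13,0,100,0.135,-0.133,-0.13,0,100,0.17,-0.168,-0.13,0,100,0.205,-0.2,-0.13,0,100,0.24,-0.235,-0.13,0,100,0.275,-0.27,-0.13,0,100,0.31,-0.305,-0.13,0]}}

```text
t: 1.15
tcp_pos: [0.3967, -0.2396, 0.3338]
orientation: [-0.0, 0.988, 0.154, -0.0]
wrist_force: [1.4, 0.4, 0.3]
grip_width: 1.002
```

Emit:
{"fn": "carry_out", "kwargs": {"motion": [100,0.035,-0.035,0,0,100,0.07,-0.07,0,0,100,0.098,-0.098,0,0,100,0.098,-0.098,0,0,100,0.098,-0.098,0,0]}}

```text
t: 1.65
tcp_pos: [0.4602, -0.1158, 0.3336]
orientation: [-0.0, 0.988, 0.155, -0.0]
wrist_force: [0.2, -0.4, 0.0]
grip_width: 0.995
```

```bash
python3 - <<'E'
from h import *
w=snap('wrist','w1.png');o=arm.get_obs();print(o['t'],o['tcp_pos'],o['orientation'],o['wrist_force'],o['qpos'])
E
```

```text
1.7 [ 0.45979184 -0.1170409   0.33356285] [-3.38522414e-04  9.88081147e-01  1.53932483e-01 -5.68696724e-04] [ 0.79378472 -0.10020763  0.4908746 ] [ 0.59700888  0.07966767 -0.4399266   1.8238943   0.03544672  1.2470696
 -1.11472066]
```

View pics/w1.png

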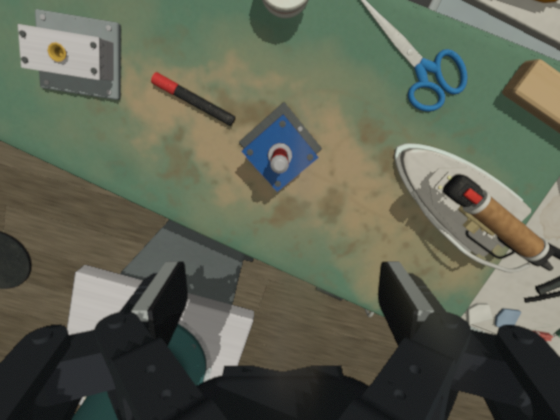

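```bash
python3 - <<'E'
from h import *
a=load('w1.png')
def crop(s,x,y,w,h,k):
    return cv2.resize(cv2.cvtColor(s['img'][y:y+h,x:x+w],cv2.COLOR_RGB2BGR),None,fx=k,fy=k,interpolation=cv2.INTER_CUBIC)
cv2.imwrite('pics/c3.png',np.hstack([crop(a,235,110,90,90,4),crop(a,12,10,110,90,4)]))
E
```

```text
(no output)
```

View pics/c3.png

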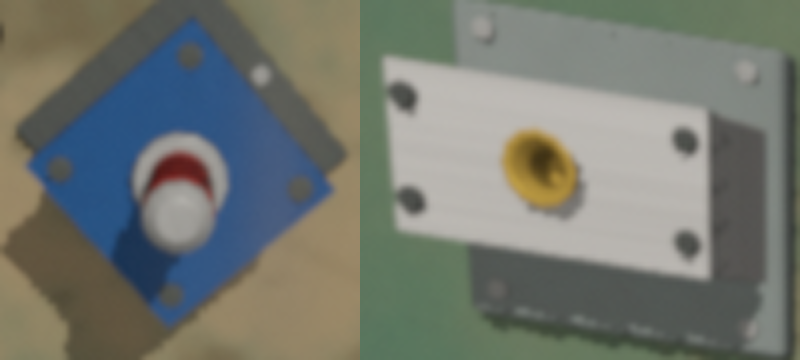

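```bash
python3 - <<'E'
from h import *
from scipy.spatial.transform import Rotation as R
a=load('w1.png');S=load('scene0.png');D=load('side0.png')
pl=atz(a,280.1,153.7,.085);sh=atz(a,280.25,154.75,.093);cap=atz(a,279.25,163.5,.153)
bu=atz(a,56.75,52,.056);br=atz(a,12+189.5/4,10+168.75/4,.050)
print('plate',pl,'sh',sh,'cap',cap,'bush',bu,'bridge',br)
# disc sizes check
print('shoulder dia',np.linalg.norm(atz(a,235+134/4,154.75,.093)-atz(a,235+228/4,154.75,.093)))
c=[atz(a,12+(x-360)/4,10+y/4,.05) for x,y in [(383,57),(708,108),(710,279),(397,231)]]
print([np.linalg.norm(c[i]-c[(i+1)%4]) for i in range(4)])
c=[atz(a,235+x/4,110+y/4,.085) for x,y in [(195,15),(28,165),(168,325),(332,187)]]
print([np.linalg.norm(c[i]-c[(i+1)%4]) for i in range(4)])
for p in (pl,bu): print(proj(S,p),proj(D,p))
o=arm.get_obs();M=R.from_quat(o['orientation'][[1,2,3,0]]).as_matrix();print(o['tcp_pos'],M.T@(sh-o['tcp_pos']))
E
```

```text
plate [ 0.46671698 -0.11175289  0.085     ] sh [ 0.46681937 -0.11196925  0.093     ] cap [ 0.46740178 -0.11101847  0.153     ] bush [0.49817614 0.19013058 0.056     ] bridge [0.4984753  0.19073891 0.05      ]
shoulder dia 0.029371159921453376
[np.float64(0.09874600609968265), np.float64(0.05063699513634694), np.float64(0.09863296786233422), np.float64(0.050444861075007244)]
[np.float64(0.07022749759111918), np.float64(0.06887968044163112), np.float64(0.06971235580081275), np.float64(0.0688691502222987)]
[347.79337905 256.05615971] [333.33793502 180.27945885]
[269.98136108 216.26397792] [288.00982551 220.77304831]
[ 0.45979184 -0.1170409   0.33356285] [ 0.00848254 -0.00249052  0.24055651]
```

Emit:
{"fn": "carry_out", "kwargs": {"motion": [100,0.005,-0.001,0.04,0,100,0.008,-0.002,0.08,0,100,0.008,-0.002,0.12,0,100,0.008,-0.002,0.16,0,100,0.008,-0.002,0.19,0,100,0.008,-0.002,0.21,0,100,0.008,-0.002,0.225,0,100,0.008,-0.002,0.23,0,100,0.008,-0.002,0.23,0]}}

```text
t: 2.6
tcp_pos: [0.4658, -0.1138, 0.1031]
orientation: [-0.0, 0.988, 0.153, -0.001]
wrist_force: [-0.2, -0.5, 0.5]
grip_width: 0.998
```

```bash
cat > rel.py <<'E'
from h import *
from scipy.spatial.transform import Rotation as R
import sys
o=arm.get_obs();M=R.from_quat(o['orientation'][[1,2,3,0]]).as_matrix()
print(o['t'],o['tcp_pos'].round(4),o['wrist_force'].round(2),o['torque'].round(3),o['grip_width'])
print('tool z',M[:,2].round(4))
p=np.array([float(x) for x in sys.argv[1:4]])
print('rel',(M.T@(p-o['tcp_pos'])).round(4))
E
python3 rel.py 0.467 -0.1117 0.097; python3 -c "
from h import *
snap('wrist','w2.png')"
```

```text
2.6 [ 0.4658 -0.1138  0.1031] [-0.21 -0.53  0.52] [ 0.036  0.032 -0.076] 0.9975599904516769
tool z [-2.7e-03  5.0e-04 -1.0e+00]
rel [ 0.0018 -0.0016  0.0061]
```

View pics/w2.png

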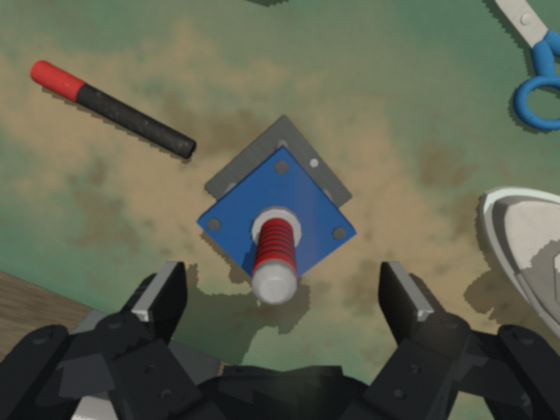

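Emit:
{"fn": "carry_out", "kwargs": {"motion": [100,0.002,-0.0018,0.004,0,70,0.002,-0.0018,0.006,0,40,0.002,-0.0018,0.006,0,30,0.002,-0.0018,0.006,0,20,0.002,-0.0018,0.006,0,10,0.002,-0.0018,0.006,0,10,0.002,-0.0018,0.006,0,10,0.002,-0.0018,0.006,0], "squeeze": 70}}

```text
t: 3.45
tcp_pos: [0.468, -0.111, 0.0981]
orientation: [-0.0, 0.988, 0.153, -0.0]
wrist_force: [-0.9, 0.4, 3.9]
grip_width: 0.208
```

```bash
python3 rel.py 0.467 -0.1117 0.097; python3 -c "
from h import *
snap('wrist','w3.png')"
```

```text
3.45 [ 0.468  -0.111   0.0981] [-0.94  0.42  3.91] [0.246 0.2   0.04 ] 0.20754842101393856
tool z [-9.e-04  2.e-04 -1.e+00]
rel [-0.0011  0.0004  0.0011]
```

View pics/w3.png

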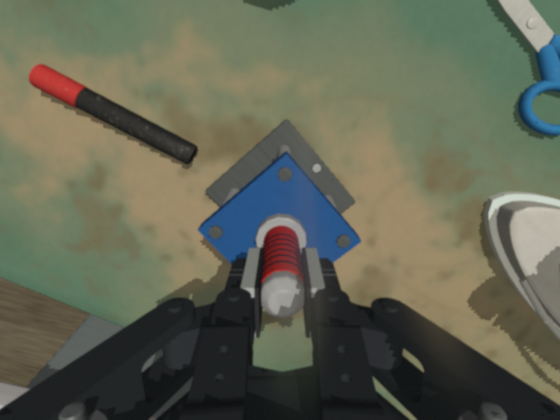

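Emit:
{"fn": "carry_out", "kwargs": {"motion": [10,0,0,-0.01,0,10,0,0,-0.025,0,10,0,0,-0.045,0,10,0,0,-0.07,0,10,0,0,-0.095,0,10,0,0,-0.115,0,10,0,0,-0.125,0,10,0,0,-0.125,0,10,0,0,-0.125,0]}}

```text
t: 4.4
tcp_pos: [0.4674, -0.1111, 0.2223]
orientation: [-0.0, 0.988, 0.153, -0.001]
wrist_force: [-0.3, -0.2, -1.6]
grip_width: 0.209
```

```bash
python3 rel.py 0.4982 0.1903 0.220; python3 -c "
from h import *
snap('wrist','w4.png');s=snap('scene','s4.png')
cv2.imwrite('pics/s4c.png',cv2.resize(cv2.cvtColor(s['img'][150:300,250:450],cv2.COLOR_RGB2BGR),None,fx=4,fy=4))"
```

```text
4.4 [ 0.4674 -0.1111  0.2223] [-0.29 -0.2  -1.62] [ 0.104  0.007 -0.001] 0.20899543810561977
tool z [-2.1e-03  3.0e-04 -1.0e+00]
rel [ 0.1206 -0.278   0.0024]
```

View pics/w4.png

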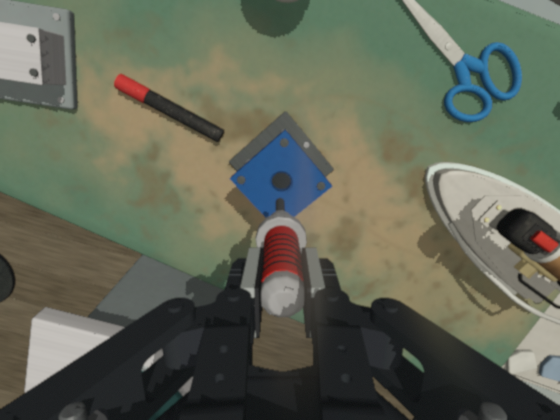

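View pics/s4c.png

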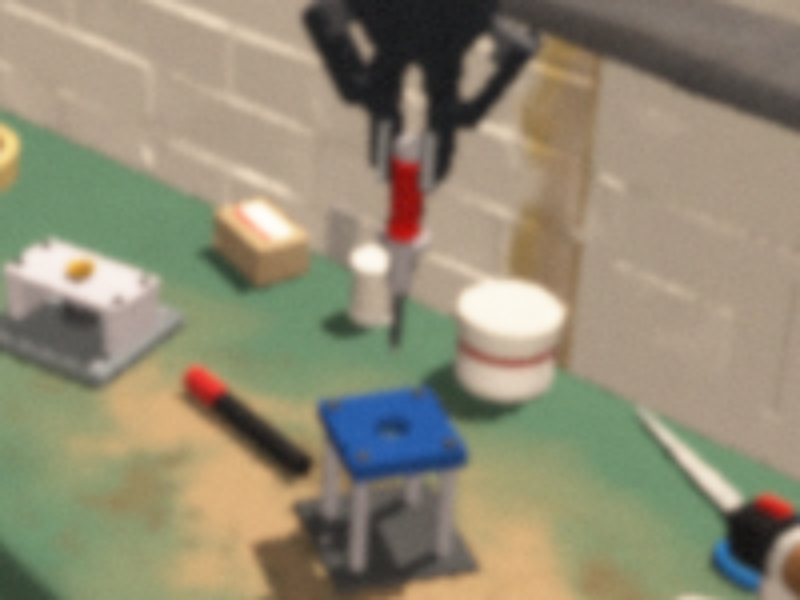

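```bash
python3 - <<'E'
from h import *
w=load('w4.png');S=load('s4.png')
D=snap('side','d4.png')
cv2.imwrite('pics/d4c.png',np.hstack([cv2.resize(cv2.cvtColor(x,cv2.COLOR_RGB2BGR),(400,500),interpolation=cv2.INTER_CUBIC) for x in (D['img'][110:210,300:380],w['img'][165:325,220:348])]))
p=np.array([.4674,-.1111,.2223])
for dz in (.056,-.005,-.085): print(dz,proj(S,p+[0,0,dz]),proj(D,p+[0,0,dz]),proj(w,p+[0,0,dz]))
print('tip wrist',atz(w,280,203,.137),'hole',atz(w,282,181,.085))
print('tip scene at',atz(S,349,236.2,.137))
E
```

```text
0.056 [352.27576059 183.41277243] [336.9829644  136.18190514] [279.94997685 299.36209508]
-0.005 [350.77279015 207.51845076] [335.70239492 150.78919328] [280.6539097  237.31586874]
-0.085 [348.91325334 237.34298701] [334.10834145 168.97235219] [281.11381892 196.77843441]
tip wrist [ 0.46198341 -0.11185343  0.137     ] hole [ 0.4674128  -0.11180498  0.085     ]
tip scene at [ 0.47173005 -0.1078791   0.137     ]
```

View pics/d4c.png

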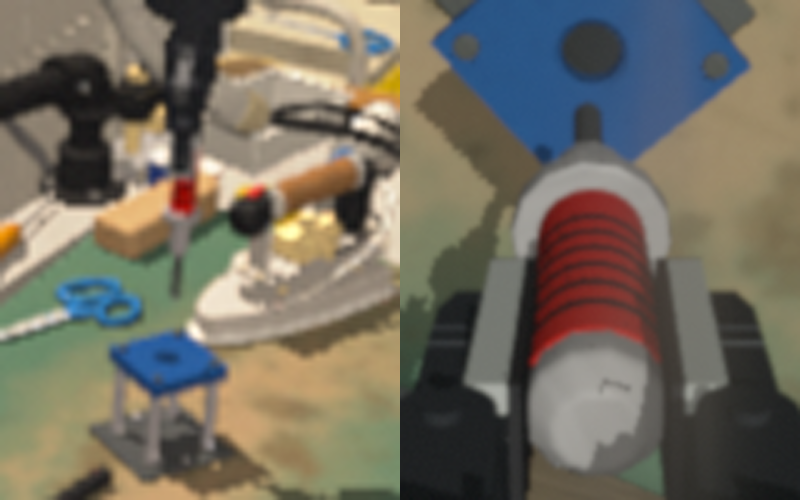

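Emit:
{"fn": "carry_out", "kwargs": {"motion": [10,0.008,-0.018,0,0,10,0.022,-0.05,0,0,10,0.04,-0.09,0,0,10,0.057,-0.13,0,0,10,0.075,-0.17,0,0,10,0.093,-0.21,0.01,0,10,0.108,-0.245,0.02,0,10,0.118,-0.268,0.03,0,10,0.1225,-0.278,0.03,0,10,0.1225,-0.278,0.03,0]}}

```text
t: 5.55
tcp_pos: [0.4992, 0.1926, 0.1914]
orientation: [-0.001, 0.988, 0.155, -0.002]
wrist_force: [0.5, -1.1, -2.8]
grip_width: 0.208
```

Emit:
{"fn": "carry_out", "kwargs": {"motion": [10,0,0,0,0,10,0,0,0,0]}}

```text
t: 5.75
tcp_pos: [0.4995, 0.1909, 0.1915]
orientation: [-0.001, 0.988, 0.154, -0.002]
wrist_force: [-0.0, 0.0, -2.2]
grip_width: 0.205
```

```bash
python3 rel.py 0.500 0.191 0.19; python3 -c "
from h import *
w=snap('wrist','w5.png');S=snap('scene','s5.png');D=snap('side','d5.png')
f=lambda x:cv2.resize(cv2.cvtColor(x,cv2.COLOR_RGB2BGR),(400,500),interpolation=cv2.INTER_CUBIC)
cv2.imwrite('pics/c5.png',np.hstack([f(S['img'][155:255,230:310]),f(D['img'][150:250,250:330])]))
p=arm.get_obs()['tcp_pos']
for q in (p-[0,0,.085],[.4982,.1903,.056]): print(proj(w,q),proj(S,q),proj(D,q))
"
```

```text
5.75 [0.4995 0.1909 0.1915] [-0.02  0.   -2.15] [0.025 0.016 0.032] 0.2048820217051842
tool z [-4.7e-03  6.0e-04 -1.0e+00]
rel [0.0005 0.     0.0015]
[280.79741308 196.36786967] [269.66926489 200.11522538] [287.65981017 209.27206665]
[281.6142704  182.35673237] [269.94580571 216.23922959] [287.97980106 220.79443125]
```

View pics/w5.png

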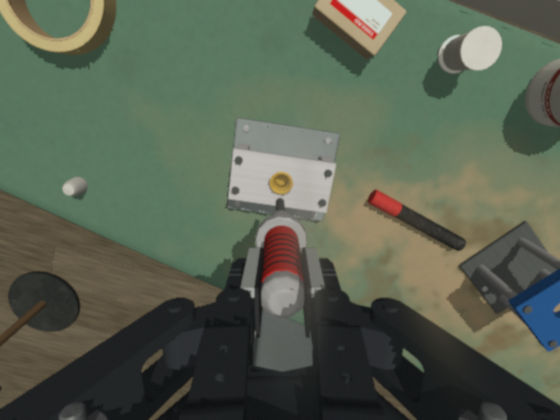

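View pics/c5.png

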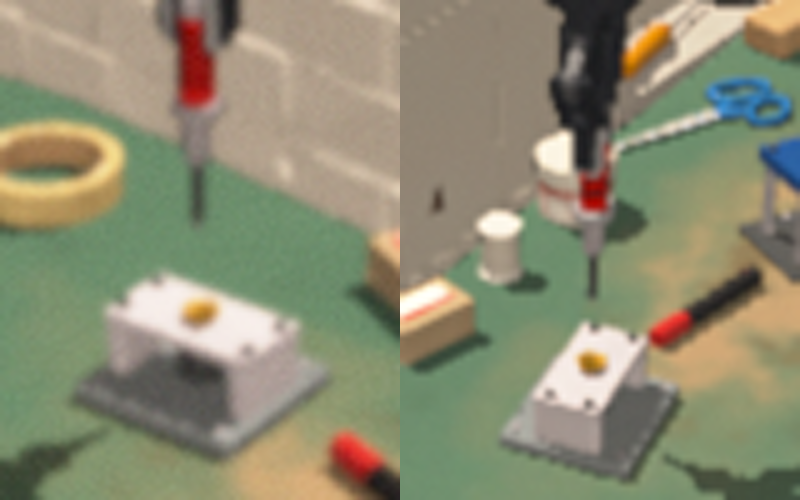

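```bash
python3 -c "
from h import *
w,S,D=[load(x) for x in('w5.png','s5.png','d5.png')]
print('tip',tri([(S,269.4,199.8),(D,288.6,209.4)]),'bush',tri([(S,270.2,217.2),(D,288.6,222.4)]), atz(w,280.7,182,.056))
print(tri([(S,269.4,199.8),(D,288.6,209.4),(w,280.6,199)]))
cv2.imwrite('pics/w5c.png',cv2.resize(cv2.cvtColor(w['img'][140:240,220:340],cv2.COLOR_RGB2BGR),None,fx=6,fy=6,interpolation=cv2.INTER_CUBIC))
"
```

```text
tip [0.49689567 0.19052398 0.10793409] bush [0.49702626 0.19012242 0.05141983] [0.49827119 0.19123786 0.056     ]
[0.49726141 0.19067847 0.1077144 ]
```

View pics/w5c.png

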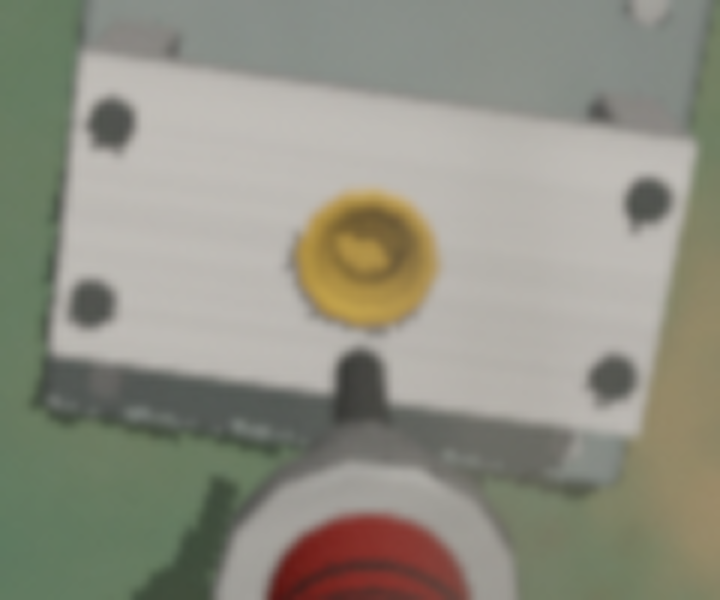

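Emit:
{"fn": "carry_out", "kwargs": {"motion": [10,0.0007,0,0.01,0,10,0.0007,0,0.025,0,10,0.0007,0,0.038,0,10,0.0007,0,0.045,0,10,0.0007,0,0.05,0,10,0.0007,0,0.054,0,10,0.0007,0,0.054,0], "squeeze": 90}}

```text
t: 6.6
tcp_pos: [0.4998, 0.1916, 0.1372]
orientation: [-0.001, 0.988, 0.154, -0.002]
wrist_force: [-0.2, -0.1, -1.0]
grip_width: 0.199
```

```bash
python3 rel.py 0.500 0.191 0.127; python3 -c "
from h import *
w=snap('wrist','w6.png');S=snap('scene','s6.png');D=snap('side','d6.png')
f=lambda x:cv2.resize(cv2.cvtColor(x,cv2.COLOR_RGB2BGR),(260,500),interpolation=cv2.INTER_CUBIC)
cv2.imwrite('pics/c6.png',np.hstack([f(S['img'][155:255,244:296]),f(D['img'][160:260,260:312]),f(w['img'][140:290,240:318])]))
"
```

```text
6.6 [0.4998 0.1916 0.1372] [-0.23 -0.06 -1.01] [-0.038  0.006  0.001] 0.19910041994157524
tool z [-5.e-03  8.e-04 -1.e+00]
rel [0.0001 0.0006 0.0102]
```

View pics/c6.png

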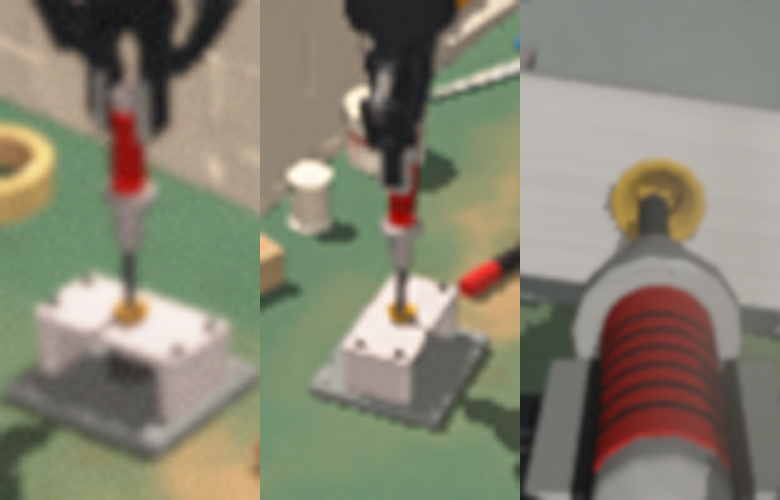

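Emit:
{"fn": "carry_out", "kwargs": {"motion": [10,0,0.0006,0.003,0,10,0,0.0006,0.006,0,10,0,0.0006,0.008,0,10,0,0.0006,0.008,0]}}

```text
t: 7.15
tcp_pos: [0.5002, 0.191, 0.1297]
orientation: [-0.001, 0.988, 0.154, -0.002]
wrist_force: [0.3, -0.0, -3.0]
grip_width: 0.201
```

Emit:
{"fn": "carry_out", "kwargs": {"motion": [10,0,0,0.001,0,10,0,0,0.002,0,10,0,0,0.002,0]}}

```text
t: 7.45
tcp_pos: [0.5001, 0.191, 0.1276]
orientation: [-0.001, 0.988, 0.154, -0.002]
wrist_force: [-0.5, -0.2, -2.5]
grip_width: 0.2
```

Emit:
{"fn": "carry_out", "kwargs": {"motion": [10,0,0,0.001,0,10,0,0,0.002,0,10,0,0,0.002,0]}}

```text
t: 7.75
tcp_pos: [0.5001, 0.191, 0.1256]
orientation: [-0.001, 0.988, 0.154, -0.002]
wrist_force: [0.5, 0.5, -0.8]
grip_width: 0.202
```

Emit:
{"fn": "carry_out", "kwargs": {"motion": [10,0,0,0.001,0,10,0,0,0.002,0,10,0,0,0.002,0]}}

```text
t: 8.05
tcp_pos: [0.5003, 0.1911, 0.1237]
orientation: [-0.001, 0.988, 0.154, -0.002]
wrist_force: [-0.4, -0.1, 1.1]
grip_width: 0.201
```

```bash
python3 rel.py 0.500 0.191 0.124
```

```text
8.05 [0.5003 0.1911 0.1237] [-0.36 -0.09  1.15] [-0.066  0.083  0.007] 0.20079684941818662
tool z [-0.0038  0.0011 -1.    ]
rel [-0.0004  0.     -0.0003]
```

Emit:
{"fn": "carry_out", "kwargs": {"motion": [10,0,0,0,0]}}

```text
t: 8.15
tcp_pos: [0.5005, 0.1912, 0.1239]
orientation: [-0.001, 0.988, 0.154, -0.002]
wrist_force: [-0.9, 0.1, 1.6]
grip_width: 0.204
```

Emit:
{"fn": "carry_out", "kwargs": {"motion": [10,0,0,0,0]}}

```text
t: 8.25
tcp_pos: [0.5005, 0.1912, 0.124]
orientation: [-0.001, 0.988, 0.154, -0.002]
wrist_force: [0.2, -0.4, 1.3]
grip_width: 0.201
```

Emit:
{"fn": "carry_out", "kwargs": {"motion": [10,0,0,0.001,0,10,0,0,0.001,0]}}

```text
t: 8.45
tcp_pos: [0.5005, 0.1912, 0.123]
orientation: [-0.001, 0.988, 0.154, -0.002]
wrist_force: [-0.6, -0.0, 1.2]
grip_width: 0.201
```

Emit:
{"fn": "carry_out", "kwargs": {"motion": [10,0,0,0.001,0,10,0,0,0.001,0]}}

```text
t: 8.65
tcp_pos: [0.5005, 0.1913, 0.122]
orientation: [-0.001, 0.988, 0.154, -0.002]
wrist_force: [-0.2, 0.3, 3.4]
grip_width: 0.201
```

Emit:
{"fn": "carry_out", "kwargs": {"motion": [10,0,0,0.001,0,10,0,0,0.0015,0,10,0,0,0.0015,0]}}

```text
t: 8.95
tcp_pos: [0.5007, 0.1914, 0.1207]
orientation: [-0.001, 0.988, 0.154, -0.001]
wrist_force: [-0.5, 0.1, 4.3]
grip_width: 0.202
```

Emit:
{"fn": "carry_out", "kwargs": {"motion": [10,0,0,0.001,0,10,0,0,0.0015,0,10,0,0,0.0015,0]}}

```text
t: 9.25
tcp_pos: [0.5009, 0.1914, 0.1195]
orientation: [-0.001, 0.988, 0.154, -0.001]
wrist_force: [-0.6, -0.8, 6.6]
grip_width: 0.198
```

Emit:
{"fn": "carry_out", "kwargs": {"motion": [10,-0.0003,0,0.001,0,10,-0.0003,0,0.0013,0,10,-0.0003,0,0.0013,0]}}

```text
t: 9.55
tcp_pos: [0.5009, 0.1915, 0.1187]
orientation: [-0.001, 0.988, 0.154, -0.001]
wrist_force: [-0.6, -0.1, 7.4]
grip_width: 0.201
```

Emit:
{"fn": "carry_out", "kwargs": {"motion": [10,-0.0002,0,0.0008,0,10,-0.0002,0,0.001,0]}}

```text
t: 9.75
tcp_pos: [0.5011, 0.1916, 0.1183]
orientation: [-0.001, 0.988, 0.154, -0.0]
wrist_force: [-1.1, -0.3, 7.4]
grip_width: 0.203
```

Emit:
{"fn": "carry_out", "kwargs": {"motion": [10,-0.0003,0,0.001,0,10,-0.0003,0,0.0018,0,10,-0.0003,0,0.0018,0]}}

```text
t: 10.05
tcp_pos: [0.501, 0.1916, 0.117]
orientation: [-0.001, 0.988, 0.154, -0.0]
wrist_force: [-1.0, -0.8, 7.5]
grip_width: 0.199
```

```bash
python3 rel.py 0.500 0.191 0.117
```

```text
10.05 [0.501  0.1916 0.117 ] [-0.96 -0.76  7.52] [-0.218  0.444  0.021] 0.19944895440890206
tool z [-3.0e-04  1.4e-03 -1.0e+00]
rel [-0.0012  0.0003  0.    ]
```

```bash
python3 -c "
from h import *
w=snap('wrist','w7.png')
f=lambda x:cv2.resize(cv2.cvtColor(x,cv2.COLOR_RGB2BGR),(390,600),interpolation=cv2.INTER_CUBIC)
a=load('w6.png')
cv2.imwrite('pics/c7.png',np.hstack([f(a['img'][170:335,227:334]),f(w['img'][170:335,227:334])]))
"
```

```text
(no output)
```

View pics/c7.png

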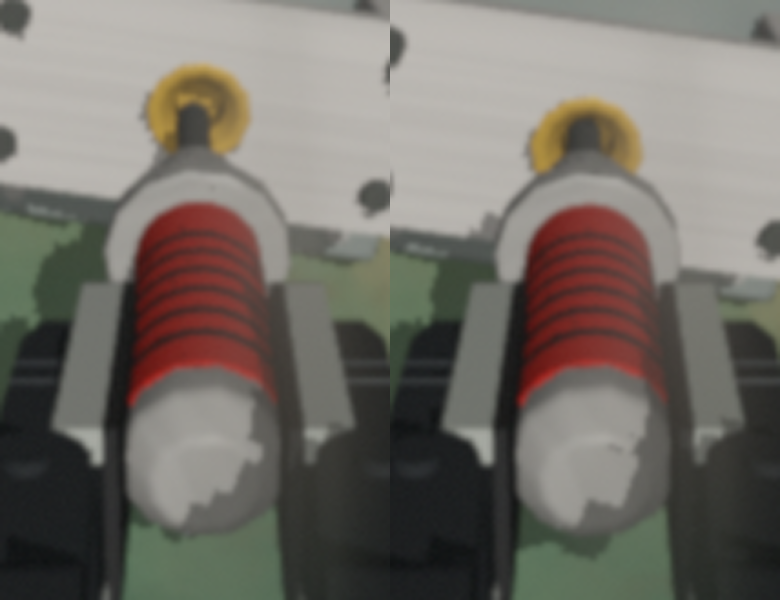

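Emit:
{"fn": "carry_out", "kwargs": {"motion": [10,-0.0004,0,0.001,0,10,-0.0004,0,0.0015,0,10,-0.0004,0,0.0015,0]}}

```text
t: 10.4
tcp_pos: [0.5012, 0.1918, 0.1166]
orientation: [-0.001, 0.988, 0.154, 0.001]
wrist_force: [-0.3, -1.7, 10.7]
grip_width: 0.206
```

Emit:
{"fn": "carry_out", "kwargs": {"motion": [10,-0.0004,0,0.001,0,10,-0.0004,0,0.0016,0,10,-0.0004,0,0.0016,0]}}

```text
t: 10.7
tcp_pos: [0.5014, 0.1919, 0.116]
orientation: [-0.001, 0.988, 0.154, 0.001]
wrist_force: [-2.2, -1.0, 11.2]
grip_width: 0.2
```

Emit:
{"fn": "carry_out", "kwargs": {"motion": [10,-0.0006,0,0.001,0,10,-0.0006,0,0.0018,0,10,-0.0006,0,0.0018,0]}}

```text
t: 11.0
tcp_pos: [0.5009, 0.1918, 0.1148]
orientation: [-0.0, 0.988, 0.154, 0.002]
wrist_force: [-1.5, -1.1, 6.0]
grip_width: 0.2
```

```bash
python3 rel.py 0.500 0.191 0.117
```

```text
11.0 [0.5009 0.1918 0.1148] [-1.54 -1.05  5.96] [-0.188  0.503 -0.047] 0.20000968271147798
tool z [ 0.0029  0.0012 -1.    ]
rel [-0.0011  0.0005 -0.0022]
```

Emit:
{"fn": "carry_out", "kwargs": {"motion": [10,0,0,0.0003,0]}}

```text
t: 11.1
tcp_pos: [0.5007, 0.1917, 0.1147]
orientation: [-0.0, 0.988, 0.154, 0.001]
wrist_force: [-1.4, -0.2, 3.8]
grip_width: 0.199
```

Emit:
{"fn": "carry_out", "kwargs": {"motion": [10,0,0,0.0006,0,10,0,0,0.0006,0]}}

```text
t: 11.3
tcp_pos: [0.5006, 0.1917, 0.114]
orientation: [-0.0, 0.988, 0.154, 0.001]
wrist_force: [-1.9, -0.5, 3.8]
grip_width: 0.203
```

Emit:
{"fn": "carry_out", "kwargs": {"motion": [10,0,0,-0.003,0,10,0,0,-0.008,0,10,0,0,-0.016,0,10,0,0,-0.03,0,10,0,0,-0.05,0,10,0,0,-0.075,0,10,0,0,-0.095,0,10,0,0,-0.108,0,10,0,0,-0.108,0,10,0,0,-0.108,0]}}

```text
t: 12.3
tcp_pos: [0.5, 0.1912, 0.2217]
orientation: [-0.0, 0.988, 0.154, 0.001]
wrist_force: [0.0, -0.4, -1.7]
grip_width: 0.202
```

```bash
python3 rel.py 0.4674 -0.1111 0.2223; python3 -c "
from h import *
w=snap('wrist','w8.png');S=snap('scene','s8.png');D=snap('side','d8.png')
f=lambda x:cv2.resize(cv2.cvtColor(x,cv2.COLOR_RGB2BGR),(260,500),interpolation=cv2.INTER_CUBIC)
cv2.imwrite('pics/c8.png',np.hstack([f(S['img'][130:230,244:296]),f(D['img'][130:230,260:312]),f(w['img'][170:320,240:318])]))
p=arm.get_obs()['tcp_pos']
for dz in (.055,-.005,-.085): print(dz,*[proj(c,p+[0,0,dz]).round(1) for c in (w,S,D)])
"
```

```text
12.3 [0.5    0.1912 0.2217] [ 0.04 -0.43 -1.73] [ 0.018  0.022 -0.003] 0.20224139077405165
tool z [ 1.8e-03  3.0e-04 -1.0e+00]
rel [-0.1229  0.2782 -0.0008]
0.055 [280. 297.] [268.3 143.2] [288.2 167.1]
-0.005 [280.5 237.3] [268.8 164.1] [288.  182.7]
-0.085 [280.9 197.3] [269.5 190.8] [287.7 202.4]
```

View pics/c8.png

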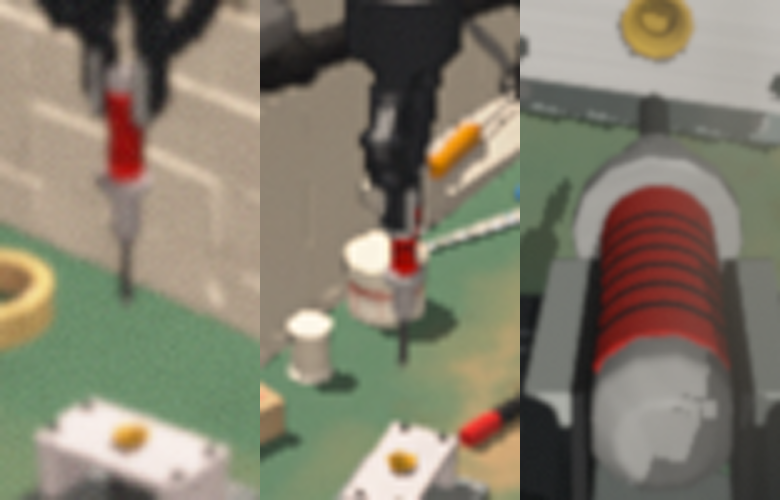

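Emit:
{"fn": "carry_out", "kwargs": {"motion": [10,-0.008,0.018,0,0,10,-0.022,0.05,0,0,10,-0.04,0.09,0,0,10,-0.057,0.13,0,0,10,-0.075,0.17,0,0,10,-0.093,0.21,0,0,10,-0.108,0.245,0,0,10,-0.118,0.268,0,0,10,-0.1223,0.2783,0,0,10,-0.1223,0.2783,0,0]}}

```text
t: 13.45
tcp_pos: [0.4672, -0.112, 0.2202]
orientation: [-0.0, 0.988, 0.153, -0.0]
wrist_force: [-0.3, 1.3, -2.2]
grip_width: 0.202
```

Emit:
{"fn": "carry_out", "kwargs": {"motion": [10,0,0,0,0,10,0,0,0,0]}}

```text
t: 13.65
tcp_pos: [0.4674, -0.1102, 0.22]
orientation: [-0.001, 0.988, 0.154, -0.001]
wrist_force: [1.0, 0.7, -1.9]
grip_width: 0.198
```

```bash
python3 rel.py 0.468 -0.111 0.18; python3 -c "
from h import *
w=snap('wrist','w9.png');S=snap('scene','s9.png');D=snap('side','d9.png')
f=lambda x:cv2.resize(cv2.cvtColor(x,cv2.COLOR_RGB2BGR),(260,500),interpolation=cv2.INTER_CUBIC)
cv2.imwrite('pics/c9.png',np.hstack([f(S['img'][170:270,320:372]),f(D['img'][110:210,310:362]),f(w['img'][160:310,240:318])]))
p=arm.get_obs()['tcp_pos']
for dz in (.055,-.005,-.085): print(dz,*[proj(c,p+[0,0,dz]).round(1) for c in (w,S,D)])
"
```

```text
13.65 [ 0.4674 -0.1102  0.22  ] [ 1.02  0.69 -1.88] [ 0.016  0.036 -0.028] 0.19809334382099494
tool z [-0.0014  0.0013 -1.    ]
rel [0.0004 0.001  0.04  ]
0.055 [281.3 298.4] [352.1 184.6] [336.9 137. ]
-0.005 [281.7 237.7] [350.6 208.3] [335.6 151.3]
-0.085 [281.9 197.1] [348.8 238. ] [334.  169.5]
```

View pics/c9.png

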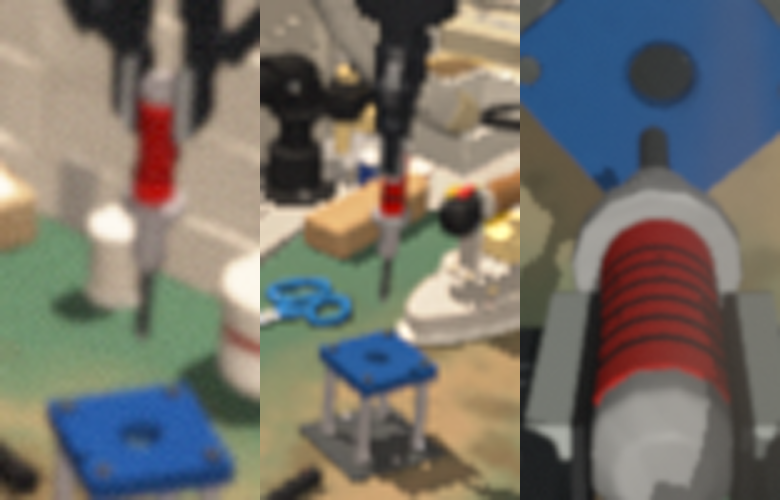

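Emit:
{"fn": "carry_out", "kwargs": {"motion": [10,0.0003,0.0008,0.015,0,10,0.0003,0.0008,0.035,0,10,0.0003,0.0008,0.055,0,10,0.0003,0.0008,0.07,0,10,0.0003,0.0008,0.08,0,10,0.0003,0.0008,0.085,0,10,0.0003,0.0008,0.085,0]}}

```text
t: 14.5
tcp_pos: [0.4678, -0.1111, 0.1349]
orientation: [-0.001, 0.988, 0.154, -0.001]
wrist_force: [0.3, 0.2, -1.5]
grip_width: 0.198
```

```bash
python3 rel.py 0.468 -0.111 0.098; python3 -c "
from h import *
w=snap('wrist','w10.png')
cv2.imwrite('pics/c10.png',cv2.resize(cv2.cvtColor(w['img'][130:310,200:360],cv2.COLOR_RGB2BGR),None,fx=3.3,fy=3.3,interpolation=cv2.INTER_CUBIC))
"
```

```text
14.5 [ 0.4678 -0.1111  0.1349] [ 0.34  0.17 -1.46] [-0.019  0.017  0.001] 0.19762423995849215
tool z [-0.0017  0.0012 -1.    ]
rel [ 0.0003 -0.      0.0369]
```

View pics/c10.png

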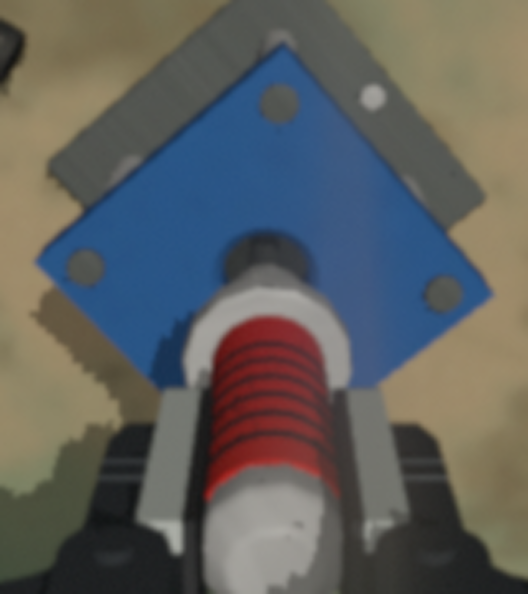

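Aligned with the hole. I'll lower it in stages, watching the force.

Emit:
{"fn": "carry_out", "kwargs": {"motion": [10,0.0002,0,0.005,0,10,0.0002,0,0.01,0,10,0.0002,0,0.014,0,10,0.0002,0,0.014,0]}}

```text
t: 14.95
tcp_pos: [0.4679, -0.1111, 0.1209]
orientation: [-0.001, 0.988, 0.154, -0.001]
wrist_force: [-0.5, -0.3, -2.3]
grip_width: 0.2
```

Emit:
{"fn": "carry_out", "kwargs": {"motion": [10,0,0,0.005,0,10,0,0,0.01,0,10,0,0,0.014,0,10,0,0,0.014,0]}}

```text
t: 15.35
tcp_pos: [0.4674, -0.111, 0.1061]
orientation: [-0.001, 0.988, 0.154, -0.001]
wrist_force: [-0.5, 0.6, -2.3]
grip_width: 0.201
```

Emit:
{"fn": "carry_out", "kwargs": {"motion": [10,0,0,0.003,0,10,0,0,0.006,0,10,0,0,0.006,0]}}

```text
t: 15.65
tcp_pos: [0.467, -0.1109, 0.0997]
orientation: [-0.001, 0.988, 0.154, -0.002]
wrist_force: [0.0, -0.1, -1.3]
grip_width: 0.201
```

Emit:
{"fn": "carry_out", "kwargs": {"motion": [10,0.0004,0,0.001,0,10,0.0004,0,0.0015,0,10,0.0004,0,0.0015,0]}}

```text
t: 15.95
tcp_pos: [0.4675, -0.1108, 0.0983]
orientation: [-0.001, 0.988, 0.154, -0.002]
wrist_force: [-0.1, -0.6, -1.6]
grip_width: 0.198
```

Emit:
{"fn": "carry_out", "kwargs": {"motion": [10,0,0,0.001,0,10,0,0,0.001,0]}}

```text
t: 16.15
tcp_pos: [0.4678, -0.1108, 0.0982]
orientation: [-0.001, 0.988, 0.154, -0.002]
wrist_force: [-1.0, 1.7, 6.3]
grip_width: 0.203
```

Emit:
{"fn": "carry_out", "kwargs": {"motion": [20,0,0,0,0,30,0,0,0,0,50,0,0,0,0,80,0,0,0,0,100,0,0,0,0,100,0,0,0,0,100,0,0,0,0], "squeeze": 20}}

```text
t: 16.85
tcp_pos: [0.4678, -0.1107, 0.0981]
orientation: [-0.001, 0.988, 0.154, -0.002]
wrist_force: [-0.8, -0.3, 0.2]
grip_width: 1.005
```

```bash
python3 rel.py 0.468 -0.111 0.098; python3 -c "
from h import *
w=snap('wrist','w11.png')
"
```

```text
16.85 [ 0.4678 -0.1107  0.0981] [-0.82 -0.31  0.17] [0.022 0.057 0.015] 1.0045124385373645
tool z [-0.0034  0.0013 -1.    ]
rel [0.0001 0.0003 0.0001]
```

View pics/w11.png

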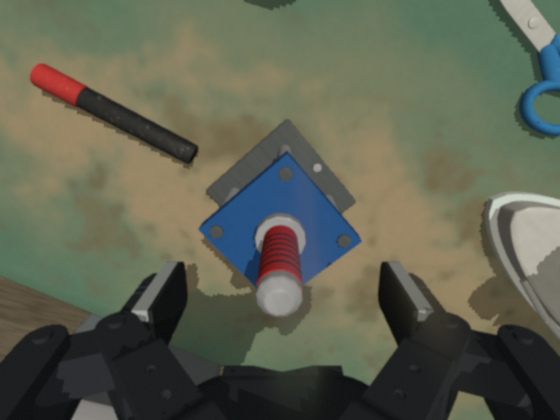

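Fingers are open and clear of the punch at (280,295), which stands in the plate. Retreating upward.

Emit:
{"fn": "carry_out", "kwargs": {"motion": [100,0,0,-0.02,0,100,0,0,-0.05,0,100,0,0,-0.09,0,100,0,0,-0.13,0,100,0,0,-0.17,0,100,0,0,-0.21,0,100,0,0,-0.235,0,100,0,0,-0.235,0,100,0,0,-0.235,0]}}

```text
t: 17.8
tcp_pos: [0.4684, -0.111, 0.3331]
orientation: [-0.001, 0.988, 0.154, -0.001]
wrist_force: [0.5, 0.2, -0.6]
grip_width: 1.0
```

```bash
python3 -c "
from h import *
w=snap('wrist','w12.png');S=snap('scene','s12.png');D=snap('side','d12.png')
f=lambda x:cv2.resize(cv2.cvtColor(x,cv2.COLOR_RGB2BGR),(260,450),interpolation=cv2.INTER_CUBIC)
cv2.imwrite('pics/c12.png',np.hstack([f(S['img'][215:305,322:374]),f(D['img'][145:235,310:362]),f(w['img'][105:195,254:306])]))
for q in ([.467,-.1117,.153],[.467,-.1117,.093]): print(proj(w,q),proj(S,q),proj(D,q))
"
```

```text
[281.73409562 172.30520251] [349.36277335 231.80593127] [334.57166672 165.45160664]
[281.84167186 161.64117082] [348.02519468 253.21933773] [333.41917079 178.56041264]
```

View pics/c12.png

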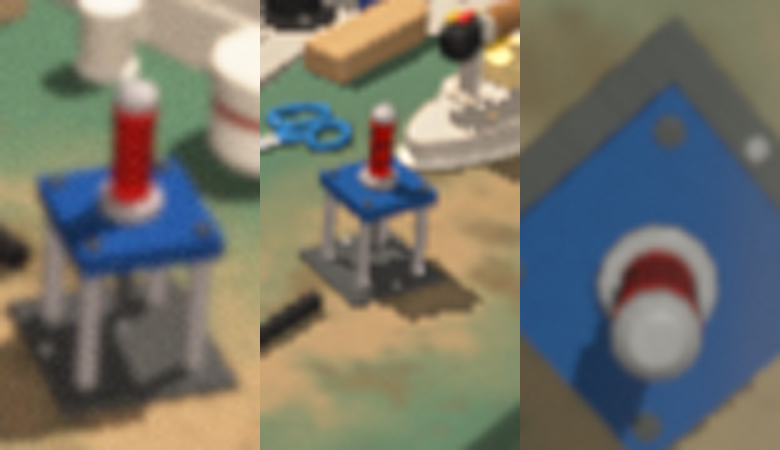

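View pics/w12.png

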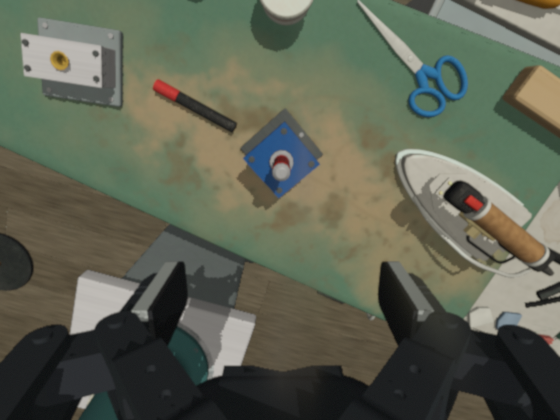

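The punch stands upright with its shoulder flat on the plate. The scene camera puts its cap at about (349,233), as it was at the start. The other things are where they were, so I'm handing in.

```bash
python3 -c "
from h import *
print(arm.job_done())"
```

```text
the job is handed in; nothing more can be done
None
```

The punch went through the brass bush onto the tag, tripped once and is back upright in its stand. I handed the job in at about 18 s of the 61 s.

- **Contact:** I felt the tag with the tip about 39 mm above the board (17 mm below the rim), within the given range.
- **Trip:** The wrist reading climbed to 11.2 N, about 13 N with the weight of the punch allowed for. It then dropped and held at 3.8 N, about 6 N allowing for the weight.
- **Stop:** I stopped about 10 mm past first contact, short of the 12.5 mm hard stop. No later rise in force suggested touching it.
- **Return:** The punch met the plate at the same gripper height as when I took it, within 0.2 mm. The last pictures show it upright with the shoulder on the plate. The other things in view had not moved; the tape, box, reel and thimble were outside the close views I checked at the end.

**Disagreements between checks:**
- The force readings wandered by about 1 N.
- The punch sat slightly tilted in the grip, with the tip about 2 mm off the gripper's axis, and the gripper drifted about 1 mm sideways under load. Side forces stayed at or below about 2 N.
- The trip came at about 8 to 9 mm of gripper travel after first contact rather than 7 mm. I put that down to uncertainty in the contact height and a little give in the grip.

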